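# Slow the gear rig to crawl and hold its guard half open

### The job

On the control box, turn the speed dial down to mark 2 (the long mark is 0; count the marks clockwise) and let go of it. Only then lift the clear guard over the gears on the rig by its front bar and hold it 45 degrees open so that the gears can be inspected; it would spring shut, so finish still holding it there. Leave everything else on the bench where it stands.

Things in the scene. Friction and masses are not known exactly. Their poses are not given: they have to be found in the camera images.
- control_box: grey speed control box, fixed to the bench, 110 x 110 mm, top 50 mm above the bench, with a black dial in the middle. Origin at the middle of its underside, x from front to back, y to the left, z up. Seven white marks 0 to 6 surround the dial, 45 degrees apart clockwise from the long mark 0 at the front left; mark 2 is at the back left, mark 3 straight behind the dial (+x)
- speed_knob (a joint): angle of the speed dial in rad: 0 = pointer at the long mark 0, growing clockwise seen from above, range 0 to 4.71. Marks every 0.785 rad, so mark 2 is at 1.571. It starts between about marks 3 and 5, so it must be turned anticlockwise. It turns smoothly against light friction (0.03 N m) and stays where it is left
- knob_grip (a point): grip point of the dial on its upright turning axis, 76 mm above the bench, 8 mm below the top of its grip bar. The black bar is 42 mm long, 12 mm thick, 28 mm tall, on a round skirt 48 mm across with its top 56 mm above the bench; pinch it from above across its thickness. The frame turns with the dial: x along the bar to the pointer end (white line on top from the middle to that end), z up
- rig: gear rig, fixed to the bench: grey base 120 mm deep, 150 mm wide, 45 mm high, on a foot plate 136 x 166 x 12 mm, small motor on its left, two white gears on top under the guard. Origin at the middle of its underside; x from front to back, y to the left, z up. A steel quadrant on its right side has nubs at 0, 45 and 90 degrees of guard opening
- guard (a joint): opening angle of the guard in rad: 0 = shut (as it starts), growing as its front rises; 0.785 = 45 degrees; stop at 1.75. The guard is a clear hood 120 x 150 mm, 33 mm high, edged in aluminium. Its weight and a spring shut it from any angle: lifting at the bar takes 1.2 to 1.9 N to start and about 2 N (square to the guard) to hold it at 45 degrees
- guard_bar (a point): middle of the guard's lifting bar: round steel, 10 mm thick, along this frame's y, 88 mm above the bench when shut. It is 40 mm in front of the hood's front wall (35 mm clear gap), free below; arms 60 mm either side of this point join it to the guard. Pinch it from above, front to back; it may turn between the fingers. The frame swings with the guard: x to the hinge, z the guard's upward normal
- guard_hinge (a point): middle of the guard's hinge axis at the far edge of the rig, 82 mm above the bench; it does not move. Axes as the rig's: x from front to back, y along the hinge to the left, z up. The shut bar is 160 mm in front of it and 6 mm above it, and swings up and back round it on an arc of 160 mm radius
- solder_reel: small grey reel of wire standing on its flange, 56 mm across, 36 mm high; origin at the middle of its underside; a bystander, to be left where it is
- angle_bracket: small pale angle bracket with a hole, 28 x 35 x 30 mm, to the left of the rig near the back; origin at the middle of its underside; a bystander, to be left where it is
- clear_gear: loose pale gear lying on the bench in the open, 45 mm across, 15 mm high; origin at the middle of its underside; a bystander, to be left where it is

How it is judged:
By the outcome, as a careful person would: the job done as asked, in the order asked, and still so for the second after the job is handed in, while the arm keeps its last pose, push and grip.
It also fails if it takes over 67 s, if anything falls off the work surface, if the arm or the gripper's body presses on something with over 40 N, if the wrist force passes 120 N, or if a joint passes its speed limit or range.

### The arm

A 6-joint arm with a two-finger parallel gripper is mounted at the origin on the work surface; the furniture and walls round the work are solid. World frame = base frame: x ahead of the robot, y to its left, z up, the work surface at z = 0. Lengths are in m, angles in degrees, forces in N, time in s.
With the tool pointing down it reaches from about 0.275 to 0.775 m from the base axis. Payload 14.6 kg.
Tool frame: the origin (TCP) lies midway between the tips of the shut fingers; the grasp point (between the pads) lies behind it (robot.hold_point_z is the z of the grasp point in the tool frame, in m); z points along the fingers, y is the line along which they close (so a half turn about z gives the same grasp; the last joint's range is limited). The gripper opens to 85 mm and grips with 20 to 120 N. Pads are 22 mm wide; open, the fingers measure 114 mm over their backs; the gripper's body (76 mm by 85 mm) begins 54 mm behind the grasp point. The pads swing forward as they close: fully open they stand 13 mm farther back than shut.
Start: joints at [66.389, 15.075, -2.767, 72.158, 0, 81.102], TCP at [0.133, 0.508, 0.201] pointing down, gripper open.
Joint ranges: [-151.79, 151.79], [-50.71, 97.33], [-67.44, 78.34], [-121.81, 120.89], [-77.56, 73.72], [-180, 180]. Speed limits (degrees/s): [108.29, 108.29, 147.25, 159.86, 180, 180].

### API

Orientations are given as [roll, pitch, yaw] about the fixed x, y, z axes, in that order (R = Rz(yaw) Ry(pitch) Rx(roll)).
In Python, from bench import robot gives the robot as it stands. The module is installed in compiled form; this text tells all that it offers.
- The arm moves only by the tool jog_arm, never from a script. Its argument "rows" is a list of rows, each a list of 4 numbers: the shift along the world's x, y, z in cm, then the turn about the world's z in degrees. A call has 1 to 10 rows; each row is the pose to reach, as a shift and turn from the pose commanded when the call began; what a row does not reach only later rows make up. A row lasts 1/12 s, in which the tool goes at most 41.7 mm and 7.16 degrees, less where a joint would pass 70% of its speed; a pose out of reach is approached as far as the arm can. A call with a gripper value outside its range is refused whole. "grip" is the finger opening in cm, from 0 to 8.54, set as the call begins (left out, the last holds). The fingers move at their own pace and stop on an object; the grip force is fixed at half the most. Time passes only in rows, so rows that repeat a pose let the fingers close. It gives the time, the measured TCP pose, the force, the opening and the grip force at its end, in the units of the state.
- robot.sense(): the state, without advancing time (a new reading comes with each control period).
- robot.get_image(name): name is "side" or "top" or "wrist"; returns a dict with "color" (480x640x3 uint8, red, green, blue), "depth" (480x640 float32, m along the optical axis (not along the pixel's ray), 0 where there is no reading), "intrinsics" (3x3 intrinsics, pixels), "rvec" (rotation vector, rad) and "tvec" (3), from world to camera coordinates, as OpenCV has them; the wrist camera has in their place "mount" (4x4, takes a point from camera to tool coordinates, whose origin is the TCP and whose axes are the flange's). Camera axes: x right, y down, z forward; pixel columns grow to the right and rows downward; lengths in m; the calibration is good to about 2 mm. A picture is of the moment at which its call begins: read the wrist's pose just before it.
- robot.finish_job(): hands the job in; it is judged then, once.
The state is a dict: "time": time; "joint_pos": joint angles; "joint_vel": joint speeds; "tau": joint torques, N m; "position": TCP position; "orientation": TCP orientation; "force": force on the tool from outside, world axes, zero at the start; "torque": the same for the moment, N m; "opening": opening from 0.0 (shut) to 1.0 (fully open); "grasp_force": force on a finger pad.
Only numpy, scipy, OpenCV 4.12 (cv2) and the standard library are available. Lean on these libraries where they do the work, as an engineer would, in place of code of your own. Each camera call takes 0.05 s, during which the arm holds its last target. There are 200 camera calls.

## Working session

There is one attempt and no reset: what is moved stays moved. The work goes in short steps, Python scripts to look and compute and a tool call to move; the robot and the scene stay as the last step left them, time stands still between calls to the robot, and variables do not carry over. Pictures are saved under pics/ and viewed, at most 10 in all, crops included, and the job is handed in when it is done.

Besides the shell and the picture viewer there is one more tool, called as a command line: name --pt "numbers of a row" for each row, then --argument value for the rest. jog_arm: Moves the arm, as the interface text tells. Its arguments: {"type":"object","properties":{"rows":{"type":"array"},"grip":{"type":"number"}},"required":["rows"]}

```bash
mkdir -p pics
cat > h.py <<'E'
import numpy as np, cv2, pickle
from bench import robot
def snap(n):
    d=robot.get_image(n); return d
def pts(d):
    K=np.array(d["intrinsics"]);R,_=cv2.Rodrigues(np.array(d["rvec"],float));t=np.array(d["tvec"],float).ravel()
    v,u=np.mgrid[0:480,0:640];z=d["depth"]
    c=np.stack([(u-K[0,2])/K[0,0]*z,(v-K[1,2])/K[1,1]*z,z],-1)
    return (c-t)@R
def ray(d,u,v,h):
    K=np.array(d["intrinsics"]);R,_=cv2.Rodrigues(np.array(d["rvec"],float));t=np.array(d["tvec"],float).ravel()
    r=R.T@np.array([(u-K[0,2])/K[0,0],(v-K[1,2])/K[1,1],1]);o=-R.T@t
    return o+r*(h-o[2])/r[2]
E
python3 - <<'E'
from h import *
s=robot.sense();print({k:np.round(v,3) for k,v in s.items()},robot.hold_point_z)
for n in("top","side"):
    d=snap(n);cv2.imwrite(f"pics/{n}0.png",d["color"][...,::-1]);pickle.dump(d,open(n+"0.pkl","wb"))
E
```

```text
{'time': np.float64(0.0), 'joint_pos': array([ 6.6388e+01,  1.5100e+01, -2.8040e+00,  7.2156e+01,  1.0000e-03,
        8.1102e+01]), 'joint_vel': array([-0.051, -0.027,  0.079, -0.029, -0.07 ,  0.075]), 'tau': array([-5.0000e-03, -6.3762e+01,  3.8457e+01,  1.4000e-02, -0.0000e+00,
       -0.0000e+00]), 'position': array([0.133, 0.508, 0.2  ]), 'orientation': array([-1.79942e+02, -1.00000e-02,  1.65286e+02]), 'force': array([0.181, 0.034, 0.7  ]), 'torque': array([-0.035, -0.037, -0.012]), 'grasp_force': np.float64(0.0), 'opening': np.float64(1.001)} -0.0187
```

View pics/top0.png

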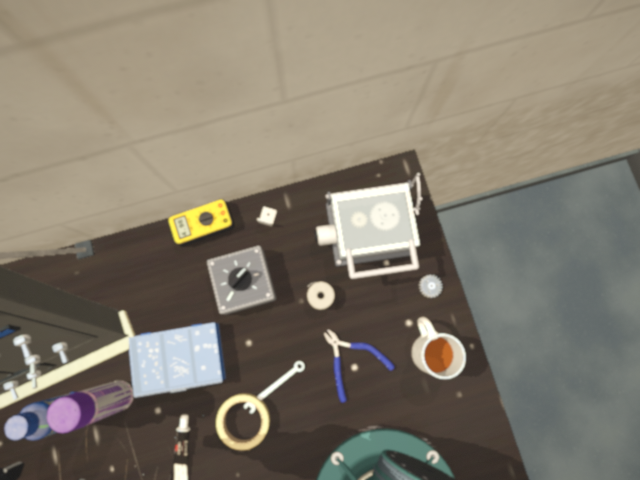

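View pics/side0.png

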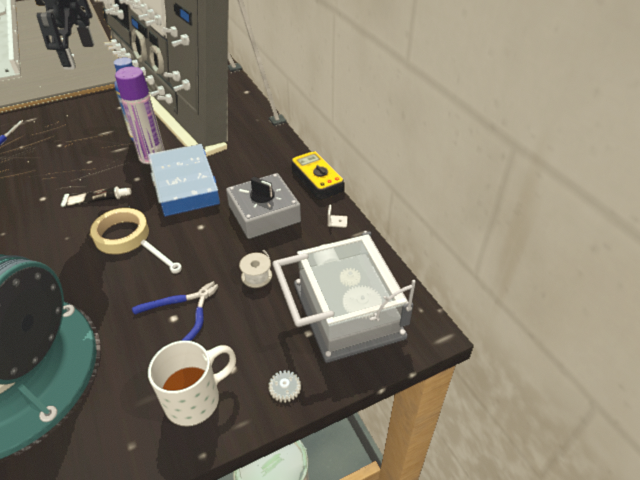

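The top view shows the control box at about (240,280) with its dial, and the rig at about (375,228) with its bar running from (350,275) to (417,267). The side view agrees: box (263,205), bar from (277,265) to (298,325).

Run:
```python
from h import *
d=pickle.load(open("top0.pkl","rb"));P=pts(d)
def rect(m,name):
    q=P[m][:,:2].astype(np.float32);c,s,a=cv2.minAreaRect(q);print(name,len(q),np.round(c,4),np.round(s,4),round(a,1))
v,u=np.mgrid[0:480,0:640];Z=P[...,2]
print("ctrs",[np.round(ray(d,*p),3) for p in((240,279,.05),(383,271,.088))])
m=(abs(u-240)<40)&(abs(v-279)<40)
rect(m&(Z>.043)&(Z<.058),"box top");rect(m&(Z>.072),"bar")
# white bar of guard: colour mask rays at 0.088
r=(u>335)&(u<425)&(v>180)&(v<285)
print("Z hist rig",np.histogram(Z[r],np.arange(-.01,.16,.01)))
rect(r&(v>255)&(Z>.07),"gbar")
rect(r&(Z>.1),"hood")
for n,(cu,cv_,w) in {"a":(240,279,42),"b":(375,235,60)}.items():
    c=d["color"][cv_-w:cv_+w,cu-w:cu+w,::-1];cv2.imwrite(f"pics/c{n}.png",cv2.resize(c,(400,400),interpolation=cv2.INTER_CUBIC))
a,b=[cv2.imread(f"pics/c{n}.png") for n in "ab"];cv2.imwrite("pics/c.png",np.hstack([a,b]))
```

```text
ctrs [array([0.434, 0.272, 0.05 ]), array([ 0.44 , -0.002,  0.088])]
box top 2874 [0.4344 0.2727] [0.1106 0.1104] 15.0
bar 196 [0.3817 0.2079] [0.1794 0.0418] 50.7
Z hist rig (array([ 656, 2290,  362,   45,   52,   61,   59,   56,   58, 4574,  928,
         14,   12,   27,   19,    0]), array([-0.01,  0.  ,  0.01,  0.02,  0.03,  0.04,  0.05,  0.06,  0.07,
        0.08,  0.09,  0.1 ,  0.11,  0.12,  0.13,  0.14,  0.15]))
gbar 520 [0.4345 0.0471] [0.0904 0.2263] 28.3
hood 115 [0.4653 0.0165] [0.0339 0.3285] 54.7
```

View pics/c.png

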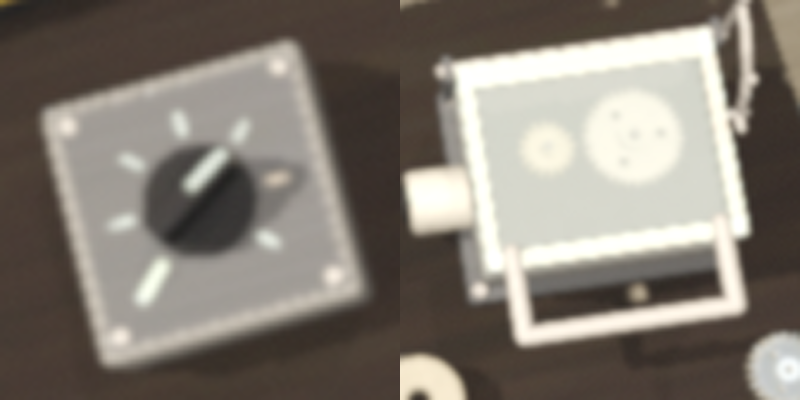

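The crop shows the pointer line near mark 4 (box up-right, about 45° right of up), and the rig's bar from (520,335) to (745,305) in the crop. Next I check the first travel for obstacles and measure the rig.

Run:
```python
from h import *
T=pickle.load(open("top0.pkl","rb"));S=pickle.load(open("side0.pkl","rb"))
for n,d in(("top",T),("side",S)):
    print(n,"tcp px",cv2.projectPoints(np.array([[.133,.508,.2],[.434,.272,.05],[0,0,0]]),np.array(d["rvec"]),np.array(d["tvec"]),np.array(d["intrinsics"]),None)[0].reshape(-1,2).round())
    P=pts(d)
    m=(P[...,2]>.1)&(d["depth"]>0)&(P[...,0]>.05)&(P[...,0]<.6)&(P[...,1]>-.15)&(P[...,1]<.75)
    q=P[m];k=np.round(q[:,:2]/.05).astype(int)
    for c in np.unique(k,axis=0):
        w=(k==c).all(1)
        if w.sum()>15: print(c*5,"cm top",round(float(q[w,2].max()),3),end="; ")
    print()
d=T;P=pts(d);Z=P[...,2];v,u=np.mgrid[0:480,0:640]
px=lambda cu,cv_,w,x,y:(cu-w+x*2*w/400,cv_-w+y*2*w/400)
for a in((520,335),(745,305)): print("bar end",ray(d,*px(375,235,60,a[0]-400,a[1]),.092))
bo=ray(d,*px(240,279,42,168,238),.084)
print("knob bar ends",bo,ray(d,*px(240,279,42,225,155),.084),"mark0",ray(d,*px(240,279,42,153,283),.05),"mark3",ray(d,*px(240,279,42,180,123),.05))
m=(u>325)&(u<425)&(v>180)&(v<262)&(Z>.08)&(Z<.1)
c,s,a=cv2.minAreaRect(P[m][:,:2].astype(np.float32));print("hood",c,s,a)
```

```text
top tcp px [[ 67. 469.]
 [240. 279.]
 [386. 507.]]
[ 10 -10] cm top 0.169; [10 -5] cm top 0.226; [10  0] cm top 0.231; [10  5] cm top 0.202; [15  0] cm top 0.224; [15  5] cm top 0.184; [15 50] cm top 0.37; [15 55] cm top 0.318; [15 60] cm top 0.187; [20 50] cm top 0.205; [20 55] cm top 0.204; [20 60] cm top 0.192; [25 50] cm top 0.205; [25 55] cm top 0.203; [25 60] cm top 0.153; [25 65] cm top 0.13; [25 70] cm top 0.125; [30 55] cm top 0.243; [30 60] cm top 0.249; [30 65] cm top 0.201; [35 50] cm top 0.315; [35 55] cm top 0.343; [35 60] cm top 0.279; [40 50] cm top 0.362; [40 55] cm top 0.361; [45 60] cm top 0.281; [50 60] cm top 0.181; [50 65] cm top 0.219; [50 70] cm top 0.161; [55 -5] cm top 0.128; [55 45] cm top 0.498; [55 50] cm top 0.458; [55 55] cm top 0.384; [55 60] cm top 0.309; [55 65] cm top 0.234; [60 -5] cm top 0.135; [60 35] cm top 0.62; [60 40] cm top 0.608; [60 45] cm top 0.533; 
side tcp px [[ 87.  78.]
 [263. 195.]
 [ -2. 373.]]
[ 10 -10] cm top 0.195; [10 -5] cm top 0.236; [10  0] cm top 0.234; [10 45] cm top 0.36; [10 50] cm top 0.359; [15  0] cm top 0.22; [15 45]
[... 443 characters left out ...]
 0.321; [45 60] cm top 0.296; [50 60] cm top 0.17; [50 65] cm top 0.274; [50 70] cm top 0.256; [50 75] cm top 0.239; [55 -5] cm top 0.127; [55 45] cm top 0.335; [55 50] cm top 0.324; [55 55] cm top 0.307; [55 60] cm top 0.291; [55 65] cm top 0.275; [60 -5] cm top 0.135; [60 35] cm top 0.366; [60 40] cm top 0.358; [60 45] cm top 0.341; 
bar end [0.43177433 0.05847447 0.092     ]
bar end [ 0.4462287  -0.06788508  0.092     ]
knob bar ends [0.41521852 0.27927226 0.084     ] [0.44771567 0.25701069 0.084     ] mark0 [0.39992306 0.29136508 0.05      ] mark3 [0.46567261 0.28102954 0.05      ]
hood (0.5271350741386414, 0.006173215806484222) (0.15729466080665588, 0.1738288551568985) 6.753484725952148
```

jog_arm --pt "0 -3 2 0" --pt "0 -6.5 4 0" --pt "1 -10 5 -3" --pt "3.5 -13 5 -7" --pt "6.5 -15.5 5 -11" --pt "10 -17.5 5 -15" --pt "13.5 -19 4 -19" --pt "17 -20.5 3 -19" --pt "20.5 -22 2 -19" --pt "24 -23 0 -19"

```text
time: 0.93
position: [0.3755, 0.2764, 0.2014]
orientation: [179.9, 0.1, 146.2]
force: [0.0, 0.8, 0.4]
opening: 1.001
grasp_force: 0.0
```

jog_arm --pt "3 -0.3 -1 0" --pt "6.1 -0.6 -2 0" --pt "6.1 -0.6 -2 0" --pt "6.1 -0.6 -2 0" --pt "6.1 -0.6 -2 0" --pt "6.1 -0.6 -2 0"

```text
time: 1.43
position: [0.4336, 0.272, 0.1811]
orientation: [180.0, 0.0, 146.3]
force: [0.4, -0.5, -0.4]
opening: 1.002
grasp_force: 0.0
```

```bash
cat >> h.py <<'E'
from scipy.spatial.transform import Rotation as Ro
def wr():
    s=robot.sense();d=snap("wrist")
    T=np.eye(4);T[:3,:3]=Ro.from_euler("xyz",s["orientation"],degrees=True).as_matrix();T[:3,3]=s["position"]
    C=T@np.array(d["mount"]);R=C[:3,:3].T;d["rvec"]=cv2.Rodrigues(R)[0];d["tvec"]=-R@C[:3,3]
    return s,d
E
python3 - <<'E'
from h import *
s,d=wr();pickle.dump(d,open("w1.pkl","wb"));cv2.imwrite("pics/w1.png",d["color"][...,::-1])
print(s["position"],s["orientation"],s["joint_pos"].round(1) if hasattr(s["joint_pos"],'round') else s["joint_pos"],s["time"])
E
```

```text
[0.4335746  0.27200592 0.18107488] [1.79987927e+02 1.68390126e-03 1.46324263e+02] [23.  14.2 -7.1 68.7  0.  56.6] 1.4333
```

View pics/w1.png

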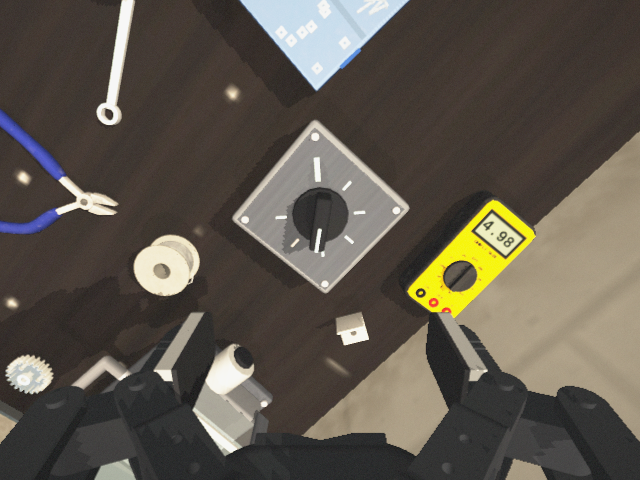

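The wrist view shows the box's screws at (315,136), (397,210), (324,284), (245,219), the dial at about (320,214), and the pointer line at about (318,240) pointing near mark 4, partly past it.

Run:
```python
from h import *
d=pickle.load(open("w1.pkl","rb"));g=cv2.cvtColor(d["color"],cv2.COLOR_RGB2GRAY)
sc=np.array([ray(d,*p,.05)[:2] for p in((315,136),(397,210),(324,284),(245,219))]);print(sc.round(4),"ctr",sc.mean(0))
for i in range(4):
    e=sc[(i+1)%4]-sc[i];print(np.linalg.norm(e).round(4),np.degrees(np.arctan2(e[1],e[0])).round(1))
n,l,st,ce=cv2.connectedComponentsWithStats((g>200).astype(np.uint8))
c=sc.mean(0)
for i in range(1,n):
    x,y=ce[i]
    if 270<x<375 and 150<y<262 and st[i,4]>8:
        q=np.argwhere(l==i)[:,::-1].astype(float);w=np.array([ray(d,*p,.084 if abs(x-320)<8 and 220<y<252 else .05)[:2] for p in q])
        vx,vy,_,_=cv2.fitLine(w.astype(np.float32),cv2.DIST_L2,0,.01,.01).ravel()
        m=w.mean(0);print(ce[i].round(1),st[i,4],m.round(4),"bearing",np.degrees(np.arctan2(*(m-c)[::-1])).round(1),"r",np.linalg.norm(m-c).round(4),"line",np.degrees(np.arctan2(vy,vx)).round(1))
P=pts(d);z=P[...,2];m=(z>.078)&(z<.09);m[:180]=0;m[260:]=0;m[:,:285]=0;m[:,360:]=0
print("bar",m.sum(),[np.round(k,4) for k in cv2.minAreaRect(P[m][:,:2].astype(np.float32))])
```

```text
[[0.3765 0.3052]
 [0.4646 0.329 ]
 [0.4876 0.24  ]
 [0.3999 0.2179]] ctr [0.4321761  0.27302026]
0.0912 15.1
0.0918 -75.5
0.0905 -165.8
0.0904 105.0
[337.1 178.4] 945 [0.4154 0.3011] bearing 120.8 r 0.0327 line 30.4
[317. 169.] 143 [0.3989 0.292 ] bearing 150.3 r 0.0383 line -30.1
[346.5 185.5] 40 [0.4235 0.3048] bearing 105.2 r 0.0329 line -75.8
[358.9 212.1] 34 [0.4484 0.3013] bearing 60.2 r 0.0326 line 60.3
[280.7 217. ] 33 [0.4152 0.2441] bearing -120.3 r 0.0335 line 57.4
[279.8 254.9] 105 [0.4431 0.2235] bearing -77.6 r 0.0507 line 14.9
[317.5 240.6] 88 [0.4406 0.2649] bearing -44.0 r 0.0117 line -42.5
[348.7 239.2] 34 [0.464  0.2813] bearing 14.6 r 0.0329 line 15.0
[294.5 242.5] 22 [0.4405 0.2407] bearing -75.6 r 0.0334 line -77.6
[322.2 254.1] 17 [0.4627 0.2547] bearing -30.9 r 0.0356 line -27.8
bar 855 [array([0.4321, 0.273 ]), array([0.012 , 0.0429]), np.float64(47.675)]
```

jog_arm --pt "-0.1 0.1 -2 -4" --pt "-0.15 0.1 -5 -8.6" --pt "-0.15 0.1 -8.5 -8.6" --pt "-0.15 0.1 -11 -8.6" --pt "-0.15 0.1 -12.1 -8.6" --pt "-0.15 0.1 -12.1 -8.6" --pt "-0.15 0.1 -12.1 -8.6" --pt "-0.15 0.1 -12.1 -8.6"

```text
time: 2.15
position: [0.4332, 0.2733, 0.061]
orientation: [179.9, 0.0, 137.7]
force: [0.1, -0.1, -0.2]
opening: 0.997
grasp_force: 0.0
```

jog_arm --pt "0 0 0 0" --pt "0 0 0 0" --pt "0 0 0 0" --pt "0 0 0 0" --pt "0 0 0 0" --pt "0 0 0 0" --pt "0 0 0 0" --pt "0 0 0 0" --pt "0 0 0 0" --pt "0 0 0 0" --grip 0

```text
time: 2.98
position: [0.4328, 0.2728, 0.0596]
orientation: [-180.0, -0.0, 137.7]
force: [0.3, -0.2, -0.1]
opening: -0.001
grasp_force: 0.0
```

The fingers read fully shut with no grip force, so I look.

Run:
```python
from h import *
s,d=wr();pickle.dump(d,open("w2.pkl","wb"));S=snap("side")
print(s["opening"],s["grasp_force"],s["position"],s["joint_pos"])
a=d["color"][...,::-1][180:480,120:520];b=cv2.resize(S["color"][...,::-1][100:250,180:380],(400,300))
cv2.imwrite("pics/w2.png",np.hstack([a,b]))
```

```text
-0.0008735935216131314 0.0 [0.43281854 0.27278304 0.05964447] [ 2.30884761e+01  1.87680919e+01 -2.05695737e+01  5.06675523e+01
  4.57617760e-04  6.54016889e+01]
```

View pics/w2.png

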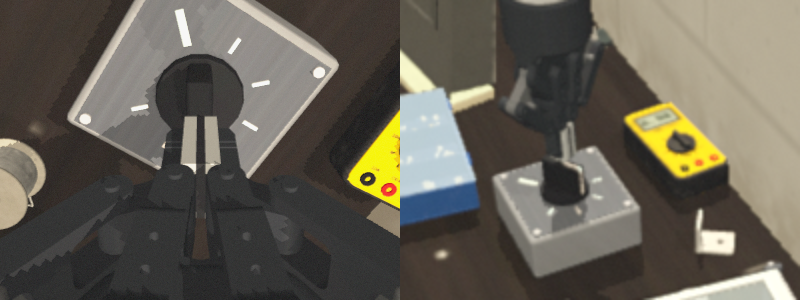

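Run:
```python
from h import *
d=pickle.load(open("w2.pkl","rb"))
b=np.radians(-42.3);c=np.array([.4321,.273]);u=np.array([np.cos(b),np.sin(b)]);n=np.array([-u[1],u[0]])
q=[[.4328,.2728,.0596]]+[[*(c+i*.021*u+j*.006*n),.084] for i in(-1,1) for j in(-1,1)]
print(cv2.projectPoints(np.array(q),d["rvec"],d["tvec"],np.array(d["intrinsics"]),None)[0].reshape(-1,2).round())
P=pts(d)
for r in(250,262,275,290,305,320,340):
    print(r,[(x,*(P[r,x]*1000).round().astype(int)) for x in range(290,352,6)])
cv2.imwrite("pics/w2z.png",cv2.resize(d["color"][220:370,240:400,::-1],(640,600),interpolation=cv2.INTER_CUBIC))
```

```text
[[320. 284.]
 [305. 263.]
 [333. 263.]
 [307. 346.]
 [332. 346.]]
250 [(290, np.int64(409), np.int64(273), np.int64(57)), (296, np.int64(412), np.int64(276), np.int64(57)), (302, np.int64(414), np.int64(278), np.int64(56)), (308, np.int64(413), np.int64(283), np.int64(66)), (314, np.int64(415), np.int64(286), np.int64(69)), (320, np.int64(416), np.int64(288), np.int64(69)), (326, np.int64(419), np.int64(290), np.int64(68)), (332, np.int64(424), np.int64(289), np.int64(57)), (338, np.int64(426), np.int64(291), np.int64(57)), (344, np.int64(428), np.int64(294), np.int64(57)), (350, np.int64(431), np.int64(295), np.int64(55))]
262 [(290, np.int64(414), np.int64(269), np.int64(56)), (296, np.int64(417), np.int64(271), np.int64(56)), (302, np.int64(419), np.int64(273), np.int64(56)), (308, np.int64(414), np.int64(283), np.int64(81)), (314, np.int64(415), np.int64(286), np.int64(83)), (320, np.int64(417), np.int64(288), np.int64(83)), (326, np.int64(418), np.int64(289), np.int64(83)), (332, np.int64(421), np.int64(291), np.int64(80)), (338, np.int64(431), np.int64(287), np.int64(57)), (344
[... 2254 characters left out ...]
5), np.int64(113)), (344, np.int64(434), np.int64(284), np.int64(106)), (350, np.int64(435), np.int64(286), np.int64(107))]
340 [(290, np.int64(420), np.int64(270), np.int64(120)), (296, np.int64(422), np.int64(272), np.int64(120)), (302, np.int64(420), np.int64(276), np.int64(126)), (308, np.int64(421), np.int64(278), np.int64(127)), (314, np.int64(423), np.int64(279), np.int64(126)), (320, np.int64(424), np.int64(281), np.int64(127)), (326, np.int64(426), np.int64(282), np.int64(126)), (332, np.int64(427), np.int64(284), np.int64(127)), (338, np.int64(429), np.int64(285), np.int64(126)), (344, np.int64(433), np.int64(284), np.int64(121)), (350, np.int64(435), np.int64(286), np.int64(120))]
```

View pics/w2z.png

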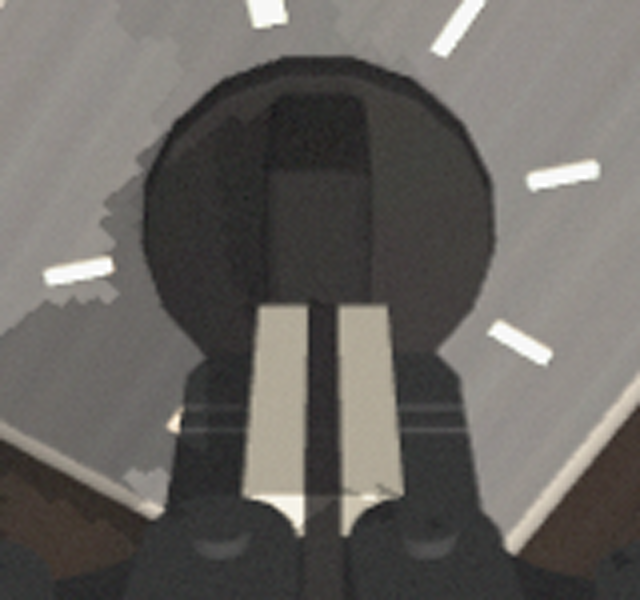

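Run:
```python
from h import *
for f,tcp,yaw in(("w1.pkl",[.4336,.272,.1811],146.3),("w2.pkl",[.4328,.2728,.0596],137.7)):
    d=pickle.load(open(f,"rb"));P=pts(d);R=Ro.from_euler("xyz",[180,0,yaw],degrees=True).as_matrix()
    L=(P-np.array(tcp))@R
    g=d["depth"];near=(g>0)&(L[...,2]>-.12)&(P[...,2]>.088)
    q=L[near];print(f,near.sum(),"max tool z (mm)",np.sort(q[:,2])[-200::40]*1000, "at",(q[np.argsort(q[:,2])[-3:]]*1000).round(1))
S=snap("side");P=pts(S);z=P[...,2]
K=cv2.projectPoints(np.array([[.4328,.2728,.0596],[.4328,.2728,.0936],[.4321,.273,.084]]),np.array(S["rvec"]),np.array(S["tvec"]),np.array(S["intrinsics"]),None)[0].reshape(-1,2);print(K)
u,v=K[2].astype(int)
for r in range(v-25,v+12,3): print(r,[tuple((P[r,x]*1000).round().astype(int).tolist())+tuple(S["color"][r,x].tolist()[:1]) for x in range(u-8,u+9,4)])
```

```text
w1.pkl 67542 max tool z (mm) [92.66277251 92.74609638 92.83126113 92.92439551 92.99405305] at [[ -20.9  221.6   93.1]
 [ -42.8  205.    93.1]
 [-215.4  -80.7   93.1]]
w2.pkl 51445 max tool z (mm) [-31.32086134 -30.56888708 -30.02635299 -29.46517046 -28.94744939] at [[-91.7 155.7 -28.4]
 [-85.5 159.3 -28.4]
 [-89.  158.6 -28.4]]
[[261.95452354 190.79186814]
 [260.41294158 176.39814957]
 [260.46718402 180.51652278]]
155 [(422, 272, 143, 41), (428, 257, 153, 49), (435, 250, 156, 48), (443, 267, 144, 51), (450, 273, 139, 48)]
158 [(420, 241, 159, 46), (428, 262, 143, 49), (435, 256, 146, 42), (442, 268, 137, 52), (450, 270, 134, 56)]
161 [(420, 239, 154, 45), (427, 249, 146, 44), (434, 255, 140, 46), (442, 271, 128, 168), (462, 445, 1, 63)]
164 [(419, 239, 148, 44), (426, 246, 142, 43), (433, 255, 134, 48), (441, 264, 127, 92), (461, 434, 2, 63)]
167 [(419, 265, 123, 50), (426, 261, 125, 48), (433, 265, 121, 114), (441, 266, 119, 97), (459, 423, 2, 63)]
170 [(424, 420, 1, 60), (426, 261, 118, 53), (433, 260, 117, 100), (440, 263, 114, 109), (458, 416, -1, 63)]
173 [(423, 414, -2, 65), (425, 264, 109, 53), (432, 261, 111, 78), (439, 263, 107, 132), (456, 403, 1, 75)]
176 [(422, 401, 0, 66), (424, 263, 103, 55), (432, 261, 104, 52), (439, 262, 102, 137), (451, 328, 50, 144)]
179 [(417, 279, 85, 65), (424, 279, 84, 91), (431, 258, 99, 125), (438, 263, 94, 137), (450, 320, 49, 147)]
182 [(417, 282, 76, 30), (424, 272, 83, 40), (431, 268, 84, 40), (438, 266, 85, 200), (445, 264, 85, 142)]
185 [(416, 279, 71, 38), (423, 274, 74, 34), (430, 267, 79, 37), (437, 261, 82, 38), (444, 257, 84, 107)]
188 [(415, 280, 64, 45), (422, 273, 68, 36), (429, 266, 72, 38), (437, 263, 74, 37), (443, 256, 78, 37)]
191 [(414, 282, 55, 58), (422, 274, 60, 40), (429, 269, 63, 35), (436, 262, 67, 38), (443, 254, 72, 34)]
```

Both cameras show the shut finger tips about 33 mm above the reported TCP, clear of the bar. I'll measure that offset and open again.

Run:
```python
from h import *
for f,tcp,yaw,cols,rows in(("w2.pkl",[.4328,.2728,.0596],137.7,(310,312,328,331),range(288,312,2)),("w1.pkl",[.4336,.272,.1811],146.3,(192,197,203,437,442,447),range(308,326,3))):
    d=pickle.load(open(f,"rb"));P=pts(d);R=Ro.from_euler("xyz",[180,0,yaw],degrees=True).as_matrix()
    L=(P-np.array(tcp))@R*1000
    for r in rows: print(r,[tuple(L[r,c].round().astype(int).tolist()) for c in cols])
print(np.array(d["mount"]).round(4))
```

```text
288 [(9, -4, -24), (10, -4, -25), (11, 3, -26), (10, 5, -24)]
290 [(9, -4, -25), (9, -4, -25), (9, 4, -24), (9, 5, -25)]
292 [(8, -4, -24), (8, -4, -24), (8, 4, -25), (7, 5, -24)]
294 [(7, -4, -25), (7, -4, -25), (7, 4, -25), (7, 5, -25)]
296 [(11, -4, -34), (11, -3, -34), (11, 3, -34), (11, 5, -34)]
298 [(11, -4, -36), (12, -3, -37), (12, 3, -38), (11, 5, -36)]
300 [(11, -4, -39), (11, -3, -38), (11, 3, -38), (11, 4, -38)]
302 [(11, -4, -40), (12, -3, -40), (11, 3, -40), (11, 4, -40)]
304 [(11, -4, -42), (12, -3, -43), (11, 3, -41), (11, 4, -42)]
306 [(12, -4, -44), (11, -3, -44), (11, 3, -43), (12, 4, -44)]
308 [(12, -4, -46), (11, -3, -45), (11, 3, -45), (11, 4, -45)]
310 [(11, -4, -46), (12, -3, -47), (12, 3, -47), (11, 4, -46)]
308 [(-115, -138, 181), (-114, -132, 180), (-114, -125, 180), (-98, 115, 151), (-98, 119, 151), (-98, 124, 151)]
311 [(-118, -138, 180), (-119, -133, 181), (-118, -126, 181), (-102, 115, 152), (-101, 119, 150), (-102, 125, 151)]
314 [(11, -48, -50), (12, -46, -50), (11, -44, -49), (12, 44, -50), (11, 46, -49), (11, 48, -50)]
317 [(11, -48, -52), (11, -46, -51), (12, -43, -52), (12, 43, -52), (11, 46, -51), (11, 47, -52)]
320 [(11, -47, -54), (11, -45, -53), (11, -43, -54), (12, 43, -54), (11, 45, -54), (11, 47, -54)]
323 [(11, -46, -56), (12, -44, -56), (11, -42, -55), (10, 43, -54), (11, 44, -55), (11, 46, -55)]
[[-1.000e-03 -9.468e-01 -3.217e-01  8.330e-02]
 [ 1.000e+00 -7.000e-04 -9.000e-04  3.000e-04]
 [ 6.000e-04 -3.217e-01  9.468e-01 -1.736e-01]
 [ 0.000e+00  0.000e+00  0.000e+00  1.000e+00]]
```

jog_arm --pt "0 0 0 0" --pt "0 0 0 0" --pt "0 0 0 0" --pt "0 0 0 0" --pt "0 0 0 0" --pt "0 0 0 0" --pt "0 0 0 0" --pt "0 0 0 0" --grip 8.5

```text
time: 3.8
position: [0.4329, 0.2728, 0.0597]
orientation: [180.0, 0.0, 137.7]
force: [-0.6, 0.1, -0.6]
opening: 0.995
grasp_force: 0.0
```

jog_arm --pt "0 0 -1.5 0" --pt "-0.05 0 -2.7 0" --pt "-0.05 0 -3.2 0" --pt "-0.05 0 -3.2 0" --pt "-0.05 0 -3.2 0"

```text
time: 4.22
position: [0.4324, 0.2728, 0.0279]
orientation: [-180.0, -0.0, 137.7]
force: [-0.3, -0.9, -0.2]
opening: 0.996
grasp_force: 0.0
```

jog_arm --pt "0 0 0 0" --pt "0 0 0 0" --pt "0 0 0 0" --pt "0 0 0 0" --pt "0 0 0 0" --pt "0 0 0 0" --pt "0 0 0 0" --pt "0 0 0 0" --pt "0 0 0 0" --pt "0 0 0 0" --grip 0

```text
time: 5.05
position: [0.4322, 0.2726, 0.0279]
orientation: [-180.0, 0.0, 137.7]
force: [-1.9, -2.1, 5.4]
opening: 0.129
grasp_force: 58.6
```

The bar is gripped. Now turn it anticlockwise by 102.5°.

jog_arm --pt "0 0 0 5" --pt "0 0 0 10" --pt "0 0 0 15" --pt "0 0 0 20" --pt "0 0 0 25" --pt "0 0 0 30" --pt "0 0 0 35" --pt "0 0 0 40" --pt "0 0 0 45" --pt "0 0 0 50"

```text
time: 5.88
position: [0.4323, 0.2728, 0.0279]
orientation: [180.0, 0.0, -172.1]
force: [-2.7, -1.2, 4.8]
opening: 0.131
grasp_force: 58.6
```

jog_arm --pt "0 0 0 6" --pt "0 0 0 12" --pt "0 0 0 18" --pt "0 0 0 24" --pt "0 0 0 30" --pt "0 0 0 36" --pt "0 0 0 42" --pt "0 0 0 48" --pt "0 0 0 52.5" --pt "0 0 0 52.5"

```text
time: 6.72
position: [0.4321, 0.273, 0.028]
orientation: [180.0, 0.0, -119.5]
force: [-3.2, 1.5, 6.5]
opening: 0.132
grasp_force: 58.7
```

jog_arm --pt "0 0 0 0" --pt "0 0 0 0" --pt "0 0 0 0"

```text
time: 6.97
position: [0.4321, 0.273, 0.0279]
orientation: [180.0, 0.0, -119.8]
force: [-2.9, 1.6, 5.9]
opening: 0.127
grasp_force: 58.7
```

Yaw is -119.8 = 240.2 as planned. Release, rise, and check the dial.

jog_arm --pt "0 0 0 0" --pt "0 0 0 0" --pt "0 0 0 0" --pt "0 0 0 0" --pt "0 0 0 0" --pt "0 0 0 0" --pt "0 0 0 0" --pt "0 0 0 0" --grip 8.5

```text
time: 7.63
position: [0.4324, 0.2728, 0.0277]
orientation: [-180.0, 0.0, -119.8]
force: [-0.9, 0.1, 0.2]
opening: 0.994
grasp_force: 0.0
```

jog_arm --pt "0 0 2.5 0" --pt "0 0 6 0" --pt "0 0 9.5 0" --pt "0 0 13 0" --pt "0 0 15 0" --pt "0 0 15 0" --pt "0 0 15 0"

```text
time: 8.22
position: [0.4329, 0.273, 0.1784]
orientation: [-179.9, 0.1, -119.8]
force: [-0.2, 0.6, -0.1]
opening: 0.994
grasp_force: 0.0
```

Run:
```python
from h import *
s,d=wr();P=pts(d);z=P[...,2];c=np.array([.4322,.273])
m=(z>.078)&(z<.09)&(np.hypot(P[...,0]-c[0],P[...,1]-c[1])<.03)
print("bar",m.sum(),[np.round(k,4) for k in cv2.minAreaRect(P[m][:,:2].astype(np.float32))])
g=cv2.cvtColor(d["color"],cv2.COLOR_RGB2GRAY);w=m&(g>200);p=P[w][:,:2]
l=cv2.fitLine(p.astype(np.float32),cv2.DIST_L2,0,.01,.01).ravel();print(p.mean(0),np.degrees(np.arctan2(*(p.mean(0)-c)[::-1])),np.degrees(np.arctan2(l[1],l[0])))
# marks on the box, same image
n,lb,st,ce=cv2.connectedComponentsWithStats((g>190).astype(np.uint8))
for i in range(1,n):
    if 10<st[i,4]<400:
        q=ray(d,*ce[i],.05)[:2]-c;r=np.hypot(*q)
        if .029<r<.042: print("mark",np.degrees(np.arctan2(q[1],q[0])).round(1),r.round(4),st[i,4])
cv2.imwrite("pics/w3.png",d["color"][...,::-1])
```

```text
bar 867 [array([0.4315, 0.273 ]), array([0.0423, 0.0116]), np.float64(60.1321)]
[0.43770332 0.28303202] 61.2518797747071 60.207054
mark -121.3 0.0334 34
mark -75.3 0.0325 38
mark -30.2 0.0327 33
mark 149.2 0.0386 115
mark 15.6 0.0329 29
mark 105.3 0.0337 28
```

The dial stands at 60.1°, on mark 2 (60.2°). Next I go over the guard bar.

jog_arm --pt "0 -3 0 4" --pt "0 -6.5 0 8" --pt "0 -10 0 12" --pt "0 -13.5 0 17" --pt "0 -17 0 22" --pt "0.3 -20.5 0 27" --pt "0.5 -24 0 32" --pt "0.6 -27.8 0 36.4" --pt "0.6 -27.8 0 36.4" --pt "0.6 -27.8 0 36.4"

```text
time: 9.1
position: [0.4377, -0.0068, 0.1764]
orientation: [179.9, 0.0, -83.6]
force: [-0.1, 0.0, -0.3]
opening: 0.999
grasp_force: 0.0
```

Run:
```python
from h import *
s,d=wr();pickle.dump(d,open("w4.pkl","wb"));print(s["position"],s["orientation"],s["joint_pos"].round(1))
P=pts(d);z=P[...,2];R=Ro.from_euler("z",6.6,degrees=True).as_matrix()[:2,:2]
L=(P[...,:2]-np.array([.439,-.005]))@R
m=(abs(L[...,0])<.02)&(abs(L[...,1])<.045)&(z>.08)&(z<.1)
q=P[m];print(m.sum(),q.mean(0),q[:,2].max(),[np.round(k,4) for k in cv2.minAreaRect(q[:,:2].astype(np.float32))])
m2=(abs(L[...,0])<.016)&(abs(L[...,1])<.085)&(z>.08)&(z<.1)
print("bar y' extent",np.percentile(L[m2][:,1],[0.5,99.5]))
cv2.imwrite("pics/w4.png",d["color"][...,::-1])
```

```text
[ 0.43771205 -0.00678315  0.17644838] [ 1.79882095e+02  3.85496913e-02 -8.36335788e+01] [ -11.6    7.2  -16.9   66.     0.  -107.9]
1591 [ 0.43814094 -0.00753106  0.09188404] 0.09482615454079654 [array([ 0.4378, -0.0052]), array([0.01, 0.09]), np.float64(7.3151)]
bar y' extent [-0.06264056  0.06475486]
```

View pics/w4.png

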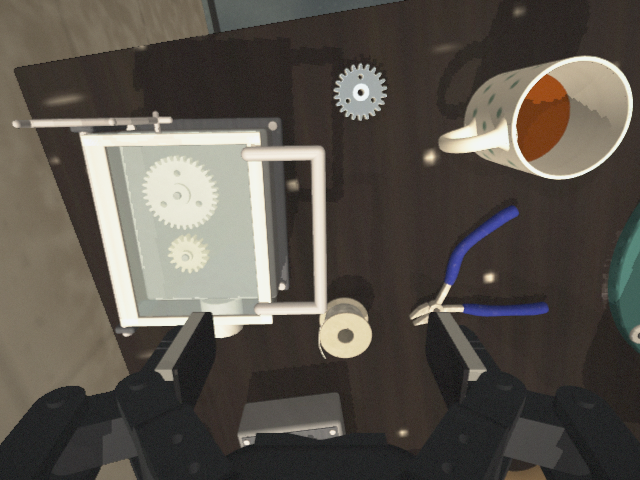

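The wrist view shows the bar at column 320, rows 148–310, the hood's front wall at column ~270, and the reel at (345,330), clear of the bar's middle. Set a 3 cm opening and descend.

jog_arm --pt "0 0.2 0 0.6" --pt "0 0.2 -2 0.6" --pt "0 0.2 -5 0.6" --pt "0 0.2 -7 0.6" --pt "0 0.2 -8 0.6" --pt "0 0.2 -8 0.6" --pt "0 0.2 -8 0.6" --grip 3.0

```text
time: 9.73
position: [0.4379, -0.0021, 0.0975]
orientation: [179.9, 0.0, -82.7]
force: [0.9, 0.0, 1.1]
opening: 0.348
grasp_force: 0.0
```

Run:
```python
from h import *
s,d=wr();print(s["position"],s["orientation"],s["opening"])
P=pts(d);z=P[...,2];T=Ro.from_euler("xyz",s["orientation"],degrees=True).as_matrix()
L=(P-s["position"])@T*1000
m=(z>.085)&(z<.1)&(abs(L[...,1])<12)&(L[...,0]>14)&(L[...,0]<50);print("bar tool y",m.sum(),np.percentile(L[m][:,1],[2,50,98]),z[m].mean())
h=(z>.075)&(z<.1)&(L[...,1]<-15)&(L[...,0]>10)&(L[...,0]<45);print("hood edge tool y (neg)",np.percentile(L[h][:,1],98) if h.any() else None)
h=(z>.075)&(z<.1)&(L[...,1]>15)&(L[...,0]>10)&(L[...,0]<45);print("pos",np.percentile(L[h][:,1],2) if h.any() else None)
f=(L[...,2]>-60)&(L[...,2]<-30)&(abs(L[...,0])<14)&(abs(L[...,1])<50)
for sg in(-1,1):
    q=L[f&(np.sign(L[...,1])==sg)];print("finger",sg,len(q),np.percentile(q[:,1],[1,99]),q[:,2].max()) if len(q) else print(0)
```

```text
[ 0.43794383 -0.00206982  0.09753975] [ 1.79935511e+02  2.60157337e-02 -8.27108774e+01] 0.3475512483033864
bar tool y 1354 [-4.39605625  0.53449298  5.10202644] 0.09188455121222144
hood edge tool y (neg) -39.67221713242442
pos 149.96366228184337
finger -1 1430 [-28.18069135 -14.66929556] -31.361482126498434
finger 1 1422 [15.10039551 28.62821873] -30.07355536942533
```

jog_arm --pt "0 -0.1 -1.5 0" --pt "0 -0.1 -3 0" --pt "0 -0.1 -4.5 0" --pt "0 -0.1 -6 0" --pt "0 -0.1 -6 0" --pt "0 -0.1 -6 0"

```text
time: 10.28
position: [0.4385, -0.004, 0.0383]
orientation: [-180.0, 0.0, -82.8]
force: [-0.7, 0.3, 0.0]
opening: 0.35
grasp_force: 0.0
```

jog_arm --pt "0 0 0 0" --pt "0 0 0 0" --pt "0 0 0 0" --pt "0 0 0 0" --pt "0 0 0 0" --pt "0 0 0 0" --pt "0 0 0 0" --pt "0 0 0 0" --grip 0

```text
time: 10.95
position: [0.4381, -0.0043, 0.0382]
orientation: [180.0, -0.0, -82.8]
force: [-4.3, -1.7, 2.5]
opening: 0.088
grasp_force: 58.5
```

jog_arm --pt "0.05 0 0.7 0" --pt "0.11 0.01 1.39 0" --pt "0.22 0.03 2.08 0" --pt "0.35 0.04 2.77 0" --pt "0.51 0.06 3.45 0" --pt "0.7 0.09 4.12 0" --pt "0.92 0.11 4.78 0" --pt "1.16 0.14 5.44 0" --pt "1.16 0.14 5.44 0" --pt "1.16 0.14 5.44 0"

```text
time: 11.78
position: [0.4488, -0.0029, 0.0928]
orientation: [179.9, -0.0, -82.8]
force: [-9.0, -3.2, 0.3]
opening: 0.093
grasp_force: 58.7
```

```bash
cat > g.py <<'E'
from h import *
s=robot.sense();S=snap("side");print(s["position"],s["force"],s["opening"],s["grasp_force"],s["time"])
cv2.imwrite("pics/s%d.png"%(s["time"]*10),S["color"][180:400,220:480,::-1])
T=snap("top")
h=np.array([.5968,.0150,.082]);R=Ro.from_euler("z",7.2,degrees=True).as_matrix()
for n,d in(("side",S),("top",T)):
    L=(pts(d)-h)@R
    # guard's two bar arms: rig y about +-60, x' -160..-110 shut
    for y0 in(-.06,.06):
        m=(d["depth"]>0)&(abs(L[...,1]-y0)<.006)&(L[...,0]<-.03)&(L[...,2]>.02)&(np.hypot(L[...,0],L[...,2])>.125)&(np.hypot(L[...,0],L[...,2])<.17)
        q=L[m]
        if len(q)>5: print(n,y0,len(q),"angle of points",np.percentile(np.degrees(np.arctan2(q[:,2],-q[:,0])),[10,50,90]).round(1),"rmax",np.hypot(q[:,0],q[:,2]).max().round(3))
E
python3 g.py
```

```text
[ 0.44879134 -0.00291845  0.09282467] [-9.01688678 -3.17936262  0.25592208] 0.09331127706471225 58.682241439819336 11.7833
side -0.06 213 angle of points [21.7 23.1 24. ] rmax 0.165
top 0.06 119 angle of points [22.7 23.7 24.7] rmax 0.164
```

jog_arm --pt "0.22 0.03 0.64 0" --pt "0.53 0.07 1.27 0" --pt "0.85 0.11 1.88 0" --pt "1.2 0.16 2.48 0" --pt "1.6 0.21 3.06 0" --pt "2.0 0.26 3.63 0" --pt "2.42 0.31 4.17 0" --pt "2.88 0.37 4.7 0" --pt "3.36 0.43 5.2 0" --pt "3.86 0.49 5.7 0"

```text
time: 12.72
position: [0.4853, 0.0018, 0.1504]
orientation: [179.7, -0.1, -82.8]
force: [-26.9, -6.3, 20.9]
opening: 0.092
grasp_force: 59.4
```

jog_arm --pt "0 0 0 0" --pt "0 0 0 0" --pt "0 0 0 0" --pt "0 0 0 0"

```text
time: 13.05
position: [0.4854, 0.0018, 0.1504]
orientation: [179.7, -0.1, -82.8]
force: [-26.3, -5.2, 21.8]
opening: 0.091
grasp_force: 59.7
```

```bash
python3 g.py; ls pics; cd pics; python3 -c "
import cv2,glob
f=sorted(glob.glob('s1*.png'))[-1];cv2.imwrite('fin.png',cv2.resize(cv2.imread(f),None,fx=2.5,fy=2.5))"
```

```text
[0.48538572 0.00177765 0.15042323] [-26.34369432  -5.24784453  21.77340175] 0.09149318174068653 59.651926159858704 13.05
side -0.06 205 angle of points [45.3 46.9 48. ] rmax 0.167
side 0.06 22 angle of points [44.7 46.8 48. ] rmax 0.166
top 0.06 107 angle of points [46.3 48.  49. ] rmax 0.166
c.png
ca.png
cb.png
s117.png
s130.png
side0.png
top0.png
w1.png
w2.png
w2z.png
w3.png
w4.png
```

View pics/fin.png

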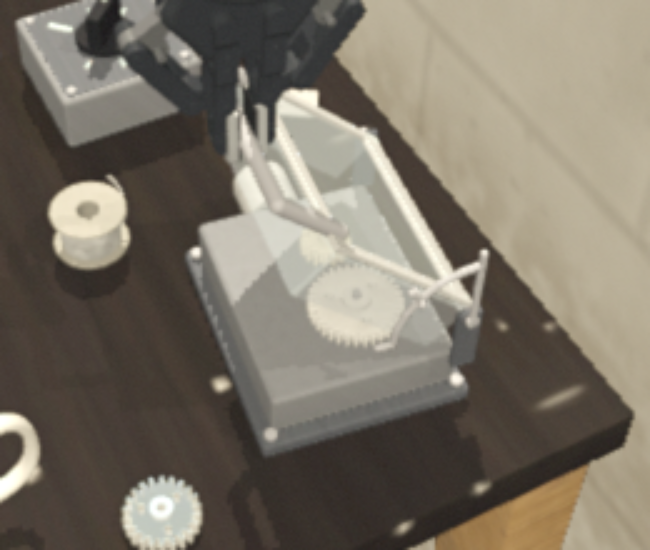

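The guard is near 44° by both the TCP and the images; the view shows the hood raised with the fingers on the bar, gears clear and bystanders untouched. The arm is pushing about 34 N inward along the radius, so I relieve that and add about a degree.

jog_arm --pt "0 0 0.1 0" --pt "0 0 0.2 0" --pt "0 0 0.3 0" --pt "0 0 0.3 0" --pt "0 0 0.3 0"

```text
time: 13.57
position: [0.4878, 0.0021, 0.153]
orientation: [180.0, -0.0, -82.8]
force: [-7.5, -2.4, 3.4]
opening: 0.091
grasp_force: 59.1
```

```bash
python3 g.py
```

```text
[0.48778403 0.00210916 0.15299161] [-7.473349   -2.41528171  3.35440403] 0.09111056903248704 59.085028767585754 13.5667
side -0.06 202 angle of points [46.4 48.  49.3] rmax 0.167
side 0.06 18 angle of points [46.5 48.3 49.3] rmax 0.139
top 0.06 103 angle of points [47.6 49.2 50.1] rmax 0.167
```

The force is relieved and the guard is at about 45° (45.1 by the images, 45.6 by the TCP).

```bash
python3 -c "
from bench import robot
print(robot.finish_job())"
```

```text
the job is handed in; nothing more can be done
None
```

The job is handed in: the dial measured 60.1° against mark 2's 60.2° and was released before the guard was touched, and the arm is still holding the guard about 45° open (45.1° to 45.6° measured).

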